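# Hold a coated sample against the colour reader's sprung port

### The job

Take the blue coated sample disc out of the rack by its black knob, put its coated face into the round port on top of the colour reader, and press it down gently against the orange spring plunger until its rim sits flat on the steel ring all round (the ring must never take more than 40 N). Do not let go: the program finishes while the robot is still pressing the disc lightly against the ring, so that the reading can be taken. Leave the other samples in the rack and everything else on the bench where it is.

Things in the scene. Friction and masses are not known exactly. Their poses are not given: they have to be found in the camera images.
- blue_sample: Blue sample, one rigid upright piece, about 0.1 kg. From its origin (centre of its underside) upward, z up: coated face plate 36 mm in diameter, 0 to 6 mm; blue rim 62 mm in diameter, 6 to 12 mm; round black knob 24 mm in diameter, 12 to 48 mm. It stands in any of the three rack holes, the rim resting on the rack.
- yellow_sample: Yellow coated sample disc, same form and size as the blue one; leave it in the rack
- red_sample: Red coated sample disc, same form and size as the blue one; leave it in the rack
- rack: Fixed light wood rack block, 85 x 265 mm, 25 mm high, with three holes 43 mm across in a row along its y axis, 84 mm apart (one in the middle). Origin: centre of its underside. The face plates hang in the holes, the sample origins 19 mm above the table.
- seat_ring: Fixed steel port ring, the hard stop: outer diameter 72 mm, inner 46 mm, 12 mm high. Origin: centre of its underside, 70 mm above the table, on the flat top of the white and blue colour reader, a fixed box 170 mm wide (y) and 190 mm long (x, from 75 mm before to 115 mm behind the port axis). Its place and yaw vary; reader and rack may swap sides.
- seat_centre (a point): Centre of the port ring's flat top face, 82 mm above the table, where the sample's rim comes to sit; z up. When seated, the blue sample's origin lies 6 mm below this point.
- plunger_top (a point): Centre of the top of the orange spring plunger, 24 mm in diameter, on the port axis; at rest 4 mm above the ring's top face. It moves straight down.
- plunger (a joint): Downward travel of the plunger (m): 0 at rest, 0.010 when a sample's rim is seated on the ring, limit 0.014. Spring: 3 N at first contact, 0.4 N per mm, 7 N at the seated depth. It pushes the sample up again if let go.
- sample_cup: White plastic cup, 80 mm across, 85 mm high, bystander; origin at its underside
- brass_ring: Brass ring, 70 mm across, 30 mm high, bystander; origin at its underside
- bottle: White bottle with an orange label, 64 mm across, 170 mm high, bystander; origin at its underside
- tin: Paint tin with a green label, 90 mm across, 100 mm high, bystander; origin at its underside
- brush: Brush with a wooden handle, 220 mm long, lying flat, bystander
- wood_block: Small wooden block, 90 x 45 x 30 mm, bystander; origin at its underside
Not all that is in view belongs to the job. Of the things like the blue_sample, leave any that is pink or turquoise; of the rest the larger one is meant.

How it is judged (in metres and radians):
On the way, in this order (a step that is already met when the one before it is completed fails the run):
1. the blue sample is lifted out of the rack in the gripper (z of blue_sample in the frame of rack above 0.035 m and contact force between the fingers and blue_sample above 1 N and value of joint plunger below 0.002 m), for 0.1 s.
2. the blue sample is pressed home on the port ring against the plunger (value of joint plunger above 0.0085 m and horizontal distance between blue_sample and seat_centre below 0.006 m and z of blue_sample in the frame of seat_centre below -0.0045 m and angle between blue_sample's own z axis and vertical below 0.06 rad and contact force between blue_sample and seat_ring between 1 and 30 N and contact force between the fingers and blue_sample above 2 N), for 0.3 s.
At the end, for the whole second after the job is handed in: Still gripped or pressed by the fingers: blue sample on the port axis (6 mm), rim on the ring (1.5 mm), upright (0.06 rad), plunger pressed over 8.5 mm, 1 to 30 N on the ring, at rest; other samples within 12 mm and other things within 30 mm of their starts (all of step 2 and linear speed of blue_sample below 0.01 m/s and distance of each of yellow_sample, red_sample from where it was at the start of the episode below 0.012 m and distance of each of sample_cup, brass_ring, bottle, tin, brush, wood_block from where it was at the start of the episode below 0.03 m); the arm keeps its last pose, push and grip.
It fails at once if the port ring takes more than 40 N (contact force between anything else and seat_ring above 40 N).
It fails at once if another sample is taken from the rack or knocked about (distance of any of yellow_sample, red_sample from where it was at the start of the episode above 0.025 m).
It fails at once if something else on the bench is displaced by more than 40 mm (distance of any of sample_cup, brass_ring, bottle, tin, brush, wood_block from where it was at the start of the episode above 0.04 m).
It also fails if it takes over 48 s, if anything falls off the work surface, if the arm or the gripper's body presses on something with over 40 N, if the wrist force passes 120 N, or if a joint passes its speed limit or range.

### The arm

A 6-joint arm with a two-finger parallel gripper is mounted at the origin on the work surface. World frame = base frame: x ahead of the robot, y to its left, z up, the work surface at z = 0. Lengths are in m, angles in degrees, forces in N, time in s.
With the tool pointing down it reaches from about 0.275 to 0.725 m from the base axis. Payload 5.6 kg.
Tool frame: the origin (TCP) lies midway between the tips of the shut fingers; the grasp point (between the pads) lies 19 mm behind it; y points along the fingers, x is the direction in which the jaws open and shut, and the axes are right-handed (so a half turn about y gives the same grasp; the last joint's range is limited). The gripper opens to 85 mm and grips with 20 to 120 N. Pads are 22 mm wide; open, the fingers measure 114 mm over their backs; the gripper's body (76 mm by 85 mm) begins 54 mm behind the grasp point. The pads swing forward as they close: fully open they stand 13 mm farther back than shut.
Start: joints at [92.223, 14.616, 6.199, 0, -81.583, -16.306], TCP at [0.134, 0.533, 0.231] pointing down, gripper open.
Joint ranges: [-168.99, 168.99], [-69.2, 112.95], [-62.41, 85.93], [-164.36, 98.24], [-168.68, -3.75], [-174.98, 174.98]. Speed limits (degrees/s): [147.25, 147.25, 180, 180, 180, 180].

### API

Orientations are given as a 3x3 rotation matrix whose columns are the frame's x, y, z axes.
In Python, from station import monitor, viewer, job gives the robot as it stands.
- The arm moves only by the tool carry_out, never from a script. Its argument "plan" is one flat list of numbers, 7 for each row, row after row: the shift along the world's x, y, z in mm, then the turn, a rotation vector about the world's x, y, z in degrees, then the finger opening in mm, from 0 to 85.4. A call has exactly 5 rows; each row is the pose to reach, as a shift and turn from the pose commanded when the call began; what a row does not reach only later rows make up. A row lasts 1/12 s, in which the tool goes at most 41.7 mm and 7.16 degrees, less where a joint would pass 70% of its speed; a pose out of reach is approached as far as the arm can. A call with a gripper value outside its range is refused whole. The fingers move at their own pace and stop on an object; "squeeze" is the grip in N (left out, the last holds). Time passes only in rows, so rows that repeat a pose let the fingers close, or fill a call up. It gives the time, the measured TCP pose, the force and the opening at its end, in the units of the state.
- monitor.get_state(): the state, without advancing time (a new reading comes with each control period).
- viewer.snapshot(name): name is "scene" or "top"; returns a dict with "color" (400x640x3 uint8, red, green, blue), "fov_y" (degrees; the focal length in pixels is half the picture's height over the tangent of half this angle, whatever the lens; pixels are square), "cx", "cy" (the principal point, pixels), "dist" ([k1, k2, p1, p2, k3] as OpenCV has them; the pictures are not rectified), "xyz" and "attitude" of the camera in the world. Camera axes: x right, y up, looking along -z (the intrinsics and any distortion apply to the point x, -y, -z); pixel columns grow to the right and rows downward; lengths in m; the calibration is good to about 2 mm. A picture is of the moment at which its call begins. There is no depth.
- job.job_done(): hands the job in, once; it reports no verdict.
Trained networks look in a picture, given as the dict that the camera call returned (one of the last four; its "shot" number tells which), for a name from the list of things; names that differ only in an ending like _2 or _b are one class to them, and where a whole thing is asked for, a point or a joint stands for the part that bears it (a point fixed in the world has none). Each returns a list of dicts, best first, with "conf" (0 to 1); they miss things now and then, are a little off and sometimes report something else, mostly with a low value. They report only what shows in the picture. A call takes as long as a camera call. They do not tell look-alikes from the thing itself.
- viewer.regions_of(target, picture): "region" (400x640 bool, what is visible of it) and "bbox" ([centre column, centre row, width, height] in pixels, round what is visible of it).
The state is a dict: "t": time; "q": joint angles; "joint_velocities": joint speeds; "tau": joint torques, N m; "position": TCP position; "ee_rot": TCP orientation; "force": force on the tool from outside, world axes, zero at the start; "torque": the same for the moment, N m; "finger_gap": finger opening in m.
Only numpy, scipy, OpenCV 4.12 (cv2) and the standard library are available. Lean on these libraries where they do the work, as an engineer would, in place of code of your own. Each camera call takes 0.05 s, during which the arm holds its last target. There are 200 camera calls.

## Working session

There is one attempt and no reset: what is moved stays moved. The work goes in short steps, Python scripts to look and compute and a tool call to move; the robot and the scene stay as the last step left them, time stands still between calls to the robot, and variables do not carry over. Pictures are saved under pics/ and viewed, about 8 in all and at most 12, crops included, and the job is handed in when it is done.

Besides the shell and the picture viewer there is one more tool, called as a command line: name --argument value ..., lists and objects as JSON in quotes. carry_out: Moves the arm, as the interface text tells. Its arguments: {"type":"object","properties":{"plan":{"type":"array","items":{"type":"number"}},"squeeze":{"type":"number"}},"required":["plan"]}

```bash
mkdir -p pics; cat > h.py <<'E'
import numpy as np,cv2
from station import monitor,viewer,job
def K(p):
    f=200/np.tan(np.radians(p["fov_y"])/2); return np.array([[f,0,p["cx"]],[0,f,p["cy"]],[0,0,1]])
def ray(p,uv):
    n=cv2.undistortPoints(np.array(uv,float).reshape(-1,1,2),K(p),np.array(p["dist"],float)).reshape(-1,2)
    d=np.c_[n[:,0],-n[:,1],-np.ones(len(n))]@np.array(p["attitude"]).T
    return np.array(p["xyz"]),d
def onz(p,uv,z):
    o,d=ray(p,uv); return o+d*((z-o[2])/d[:,2])[:,None]
def proj(p,X):
    c=(np.atleast_2d(X)-np.array(p["xyz"]))@np.array(p["attitude"])
    c=np.c_[c[:,0],-c[:,1],-c[:,2]]
    return cv2.projectPoints(c.reshape(-1,1,3),np.zeros(3),np.zeros(3),K(p),np.array(p["dist"],float))[0].reshape(-1,2)
def save(p,n): cv2.imwrite("pics/"+n+".png",p["color"][:,:,::-1])
E
python3 - <<'E'
from h import *
s=monitor.get_state(); print(s)
for n in("scene","top"):
    p=viewer.snapshot(n); save(p,n+"0"); print(n,p["xyz"],np.round(p["attitude"],3).tolist(),p["fov_y"],p["cx"],p["cy"],p["dist"])
    for t in("blue_sample","yellow_sample","red_sample","rack","seat_ring","plunger_top"):
        try:
            for r in viewer.regions_of(t,p): print(t,round(r["conf"],2),np.round(r["bbox"],1), np.round(onz(p,[r["bbox"][:2]],0.05),3))
        except Exception as e: print(t,e)
E
```

```text
{'t': 0.0, 'q': array([ 9.22238573e+01,  1.46536309e+01,  6.13052800e+00, -2.91039158e-02,
       -8.15844643e+01, -1.63065695e+01]), 'joint_velocities': array([ 0.07611475, -0.03945734, -0.14173035,  0.01995695, -0.02505795,
       -0.0335902 ]), 'tau': array([-1.64699355e-03, -3.86631024e+01,  2.37941909e+01,  5.36521107e+00,
       -6.00258907e-03,  2.76900913e-06]), 'position': array([0.13363646, 0.53299337, 0.23038436]), 'ee_rot': array([[-2.43394508e-01, -4.29261579e-04,  9.69927280e-01],
       [-9.69925429e-01, -1.89546737e-03, -2.43394882e-01],
       [ 1.94294558e-03, -9.99998111e-01,  4.49946262e-05]]), 'force': array([ 0.09756168, -0.22791407, -0.58909829]), 'torque': array([0.00677996, 0.03508315, 0.01085227]), 'finger_gap': 0.0855217470417068}
scene [1.59166141 0.28988432 1.34585207] [[-0.256, -0.741, 0.621], [0.967, -0.185, 0.177], [-0.017, 0.645, 0.764]] 50.99570110342666 313.1831761435262 198.57736869441703 [-0.03182792  0.          0.          0.          0.        ]
blue_sample 0.75 [287.4 224.6  13.5  16.1] [[ 0.69  -0.074  0.05 ]]
blue_sample 0.72 [285.8 199.3   
[... 621 characters left out ...]
 315.6229143361928 199.1029097187167 [-0.02919277  0.          0.          0.          0.        ]
blue_sample 0.75 [340.4 177.2  24.2  21.3] [[ 0.659 -0.076  0.05 ]]
blue_sample 0.71 [323.4 196.4  13.1  12.3] [[ 0.593 -0.026  0.05 ]]
blue_sample 0.49 [359.2 211.9  18.8  19.1] [[ 0.551 -0.142  0.05 ]]
blue_sample 0.4 [367.  186.3  14.7  12. ] [[ 0.636 -0.163  0.05 ]]
yellow_sample 0.66 [384.1 218.2  19.9  16.9] [[ 0.536 -0.221  0.05 ]]
yellow_sample 0.49 [262.9 206.1   4.9   5.1] [[0.548 0.163 0.05 ]]
red_sample 0.74 [315.8 139.2  26.6  26.7] [[0.782 0.012 0.05 ]]
red_sample 0.68 [409.1 222.6  20.5  18.1] [[ 0.528 -0.3    0.05 ]]
seat_ring 0.74 [265.1 207.6  24.1  22.7] [[0.544 0.156 0.05 ]]
```

```bash
python3 - <<'E'
import cv2
a=cv2.imread("pics/top0.png")[100:290,200:460]; b=cv2.imread("pics/scene0.png")[130:290,190:420]
cv2.imwrite("pics/topc.png",cv2.resize(a,None,fx=3,fy=3,interpolation=2)); cv2.imwrite("pics/scc.png",cv2.resize(b,None,fx=3.4,fy=3.4,interpolation=2))
E
```

```text
(no output)
```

View pics/topc.png

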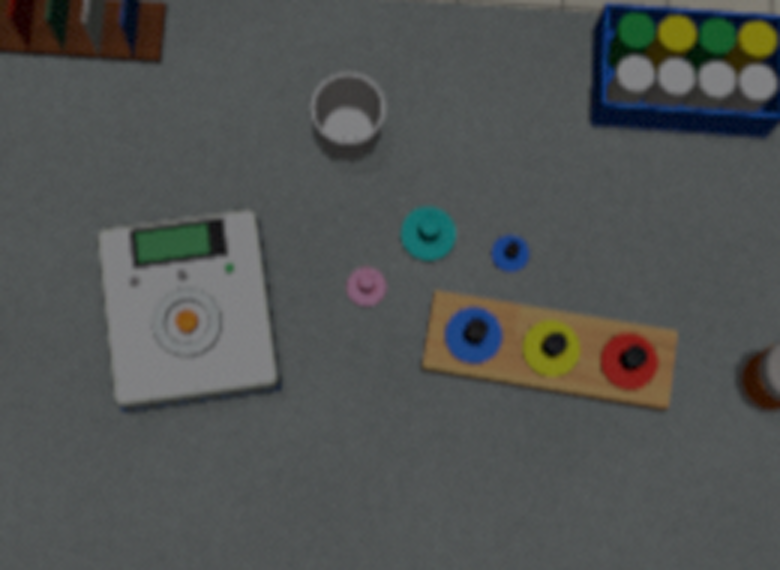

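View pics/scc.png

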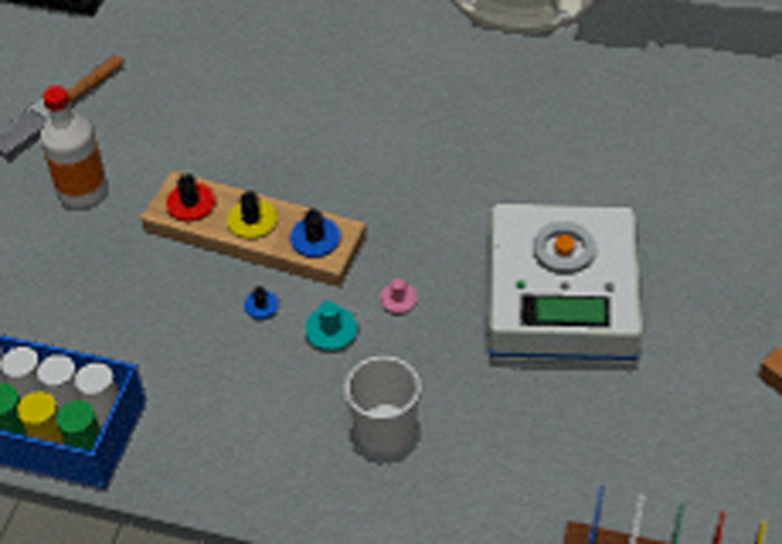

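```bash
cat > m.py <<'E'
from h import *
from scipy.optimize import least_squares
def circ(p,mask,z,r):
    n,l,st,ce=cv2.connectedComponentsWithStats(mask.astype(np.uint8))
    i=1+np.argmax(st[1:,4]); m=(l==i).astype(np.uint8)
    h=cv2.convexHull(cv2.findContours(m,cv2.RETR_EXTERNAL,cv2.CHAIN_APPROX_NONE)[0][0])[:,0]
    X=onz(p,h,z)[:,:2]
    s=least_squares(lambda v:np.hypot(*(X-v[:2]).T)-v[2],[*X.mean(0),r])
    return np.round(s.x*1000,1),st[i,4]
def win(p,c,w,z):
    u=proj(p,[[*c,z]])[0]; m=np.zeros((400,640),bool); x,y=u.astype(int); m[y-w:y+w+1,x-w:x+w+1]=1; return m
H=dict(blue=(105,130),yellow=(24,34),red=(0,6),orange=(8,18))
def col(p,n,s=110): 
    h=cv2.cvtColor(p["color"],cv2.COLOR_RGB2HSV); return (h[...,0]>=H[n][0])&(h[...,0]<=H[n][1])&(h[...,1]>s)&(h[...,2]>50)
E
python3 - <<'E'
from m import *
for n in("scene","top"):
    p=viewer.snapshot(n)
    for c,w,z,r,g in(("blue",14,.031,.031,(.551,-.142)),("yellow",12,.031,.031,(.54,-.221)),("red",12,.031,.031,(.53,-.3)),("orange",9,.086,.012,(.535,.155))):
        try: print(n,c,circ(p,col(p,c)&win(p,g,w,z),z,r))
        except Exception as e: print(n,c,e)
    for r in viewer.regions_of("seat_ring",p)[:1]: print("ring",circ(p,r["region"],.082,.036))
E
```

```text
scene blue (array([ 558.1, -138. ,   29.7]), np.int32(103))
scene yellow (array([ 549.5, -221.4,   30.3]), np.int32(103))
scene red (array([ 540.1, -305.6,   30.9]), np.int32(95))
scene orange (array([542.3, 161.8,  12.3]), np.int32(29))
top blue (array([ 555.7, -137.6,   28.6]), np.int32(217))
top yellow (array([ 548.1, -221.1,   30.9]), np.int32(256))
top red (array([ 539.6, -304.4,   29.3]), np.int32(220))
top orange (array([539.4, 161.8,  10.2]), np.int32(38))
ring (array([538.2, 161.5,  34.2]), np.int32(217))
```

carry_out --plan '[110,-177,0,0,0,-30,60,110,-177,0,0,0,-30,60,110,-177,0,0,0,-30,60,110,-177,0,0,0,-30,60,110,-177,0,0,0,-30,60]'

```text
t: 1.32
position: [0.2443, 0.3547, 0.2314]
ee_rot: [[-0.7, 0.0, 0.714], [-0.714, 0.0, -0.7], [-0.0, -1.0, -0.0]]
force: [1.7, 0.3, 0.3]
finger_gap: 0.0601
```

carry_out --plan '[105,-165,0,0,0,-30,60,105,-165,0,0,0,-30,60,105,-165,0,0,0,-30,60,105,-165,0,0,0,-30,60,105,-165,0,0,0,-30,60]'

```text
t: 1.73
position: [0.3496, 0.1889, 0.2318]
ee_rot: [[-0.964, 0.001, 0.267], [-0.267, 0.001, -0.964], [-0.001, -1.0, -0.0]]
force: [0.9, -0.3, 0.3]
finger_gap: 0.06
```

carry_out --plan '[105,-165,0,0,0,-21.4,60,105,-165,0,0,0,-21.4,60,105,-165,0,0,0,-21.4,60,105,-165,0,0,0,-21.4,60,105,-165,0,0,0,-21.4,60]'

```text
t: 2.15
position: [0.4549, 0.0236, 0.2314]
ee_rot: [[-0.995, 0.0, -0.098], [0.098, -0.0, -0.995], [-0.001, -1.0, 0.0]]
force: [0.1, 1.3, 1.5]
finger_gap: 0.0601
```

carry_out --plan '[103,-163,0,0,0,0,60,103,-163,0,0,0,0,60,103,-163,0,0,0,0,60,103,-163,0,0,0,0,60,103,-163,0,0,0,0,60]'

```text
t: 2.57
position: [0.5579, -0.1398, 0.2306]
ee_rot: [[-0.995, -0.001, -0.097], [0.097, -0.001, -0.995], [0.001, -1.0, 0.001]]
force: [-0.3, 0.8, 0.4]
finger_gap: 0.0599
```

```bash
python3 - <<'E'
from h import *
print(monitor.get_state()["position"],monitor.get_state()["ee_rot"])
E
```

```text
[ 0.55790777 -0.13983156  0.2306288 ] [[-9.95237898e-01 -6.38329825e-04 -9.74736861e-02]
 [ 9.74740872e-02 -6.30640812e-04 -9.95237863e-01]
 [ 5.73819127e-04 -9.99999597e-01  6.89858253e-04]]
```

carry_out --plan '[0,1.5,-40,0,0,0,60,0,1.5,-80,0,0,0,60,0,1.5,-120,0,0,0,60,0,1.5,-148,0,0,0,60,0,1.5,-148,0,0,0,60]'

```text
t: 2.98
position: [0.5521, -0.1345, 0.0767]
ee_rot: [[-0.995, -0.012, -0.097], [0.097, 0.002, -0.995], [0.013, -1.0, -0.001]]
force: [-1.8, 0.1, -1.3]
finger_gap: 0.06
```

```bash
python3 - <<'E'
from h import *
print(monitor.get_state()["position"])
a=[]
for n,g in(("scene",(.557,-.138,.06)),("top",(.557,-.138,.06))):
    p=viewer.snapshot(n);x,y=proj(p,[g])[0].astype(int)
    a.append(cv2.resize(p["color"][y-40:y+40,x-40:x+40,::-1],None,fx=5,fy=5,interpolation=2))
cv2.imwrite("pics/g1.png",np.hstack(a))
E
```

```text
[ 0.55212587 -0.13446133  0.07668133]
```

View pics/g1.png

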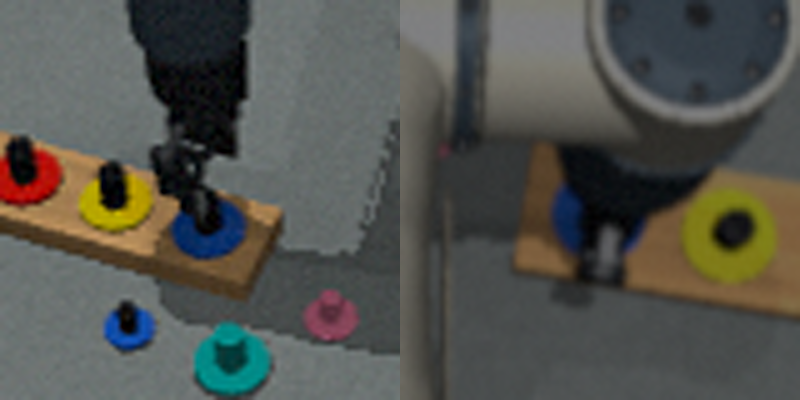

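Left (scene): the gripper stands above the blue sample (about 208,230), a finger near its knob. Right (top): the near finger is at (605,250), in line with the blue disc.

carry_out --plan '[0,0,0,0,0,0,60,0,0,0,0,0,0,60,0,0,0,0,0,0,60,0,0,0,0,0,0,60,0,0,0,0,0,0,60]'

```text
t: 3.5
position: [0.5573, -0.1349, 0.0843]
ee_rot: [[-0.995, 0.002, -0.095], [0.095, -0.0, -0.995], [-0.002, -1.0, -0.0]]
force: [-0.3, -0.1, -0.4]
finger_gap: 0.0595
```

carry_out --plan '[0,-3,-12,0,0,0,60,0,-3,-24,0,0,0,60,0,-3,-36,0,0,0,60,0,-3,-44,0,0,0,60,0,-3,-48,0,0,0,60]'

```text
t: 3.92
position: [0.5562, -0.1379, 0.0343]
ee_rot: [[-0.995, -0.002, -0.096], [0.096, 0.0, -0.995], [0.002, -1.0, -0.0]]
force: [-0.6, -0.0, 0.6]
finger_gap: 0.0599
```

carry_out --plan '[0,0,0,0,0,0,40,0,0,0,0,0,0,30,0,0,0,0,0,0,10,0,0,0,0,0,0,10,0,0,0,0,0,0,10]' --squeeze 60

```text
t: 4.33
position: [0.5575, -0.138, 0.0363]
ee_rot: [[-0.995, 0.002, -0.095], [0.095, -0.0, -0.995], [-0.002, -1.0, 0.0]]
force: [0.3, 0.4, 3.6]
finger_gap: 0.0223
```

carry_out --plan '[0,0,0,0,0,0,10,0,0,0,0,0,0,10,0,0,0,0,0,0,10,0,0,0,0,0,0,10,0,0,0,0,0,0,10]'

```text
t: 4.75
position: [0.5576, -0.138, 0.0363]
ee_rot: [[-0.995, 0.002, -0.095], [0.095, -0.0, -0.995], [-0.002, -1.0, 0.0]]
force: [-0.0, 0.6, 6.2]
finger_gap: 0.0225
```

carry_out --plan '[0,0,6,0,0,0,10,0,0,18,0,0,0,10,0,0,36,0,0,0,10,0,0,54,0,0,0,10,0,0,72,0,0,0,10]'

```text
t: 5.17
position: [0.5561, -0.1379, 0.1077]
ee_rot: [[-0.995, -0.002, -0.096], [0.096, 0.0, -0.995], [0.002, -1.0, -0.0]]
force: [0.2, -0.1, -2.1]
finger_gap: 0.0226
```

carry_out --plan '[0,0,15,0,0,0,10,0,0,28,0,0,0,10,0,0,33,0,0,0,10,0,0,33,0,0,0,10,0,0,33,0,0,0,10]'

```text
t: 5.58
position: [0.5563, -0.1378, 0.1395]
ee_rot: [[-0.995, -0.001, -0.096], [0.096, 0.001, -0.995], [0.001, -1.0, -0.0]]
force: [-0.7, 0.2, -1.3]
finger_gap: 0.0223
```

```bash
python3 - <<'E'
from m import *
s=monitor.get_state();t=s["position"];print(t,s["force"],s["finger_gap"])
a=[]
for n in("scene","top"):
    p=viewer.snapshot(n);z=t[2]-.005
    x,y=proj(p,[[*t[:2],z]])[0].astype(int)
    a.append(cv2.resize(p["color"][y-40:y+40,x-40:x+40,::-1],None,fx=5,fy=5,interpolation=2))
    try: print(n,circ(p,col(p,"blue")&win(p,t[:2],16,z),z,.031), (t*1000).round(1))
    except Exception as e: print(e)
    for g,c in(((.549,-.221),"yellow"),((.54,-.305),"red")):
        try: print(c,circ(p,col(p,c)&win(p,g,12,.031),.031,.031))
        except Exception as e: print(e)
cv2.imwrite("pics/g2.png",np.hstack(a))
E
```

```text
[ 0.55628594 -0.1377872   0.13953404] [-0.71083811  0.17759516 -1.29508825] 0.02233626548108081
scene (array([ 558.6, -137.2,   30.3]), np.int32(94)) [ 556.3 -137.8  139.5]
yellow (array([ 550. , -221.1,   30. ]), np.int32(99))
red (array([ 540.8, -306. ,   30.8]), np.int32(95))
top (array([ 550.2, -118.9,   14. ]), np.int32(55)) [ 556.3 -137.8  139.5]
yellow (array([ 548. , -221.3,   30.8]), np.int32(253))
red (array([ 539.4, -304.6,   29.3]), np.int32(220))
```

View pics/g2.png

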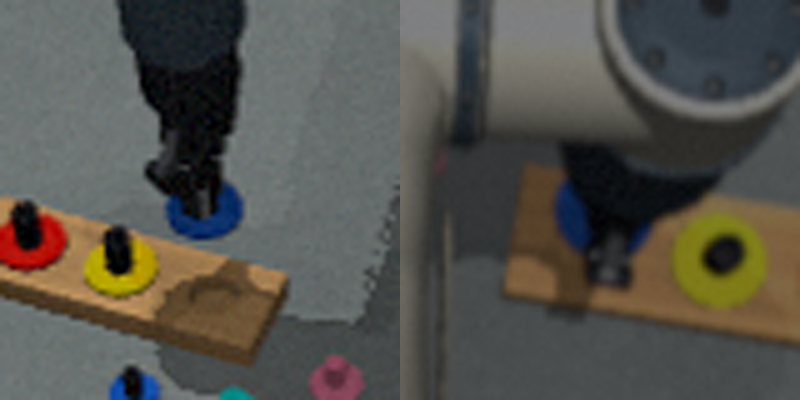

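carry_out --plan '[-1,10,0,0,0,0,10,-2,30,0,0,0,0,10,-4,55,0,0,0,0,10,-6,80,0,0,0,0,10,-7,105,0,0,0,0,10]'

```text
t: 6.1
position: [0.5489, -0.0316, 0.1395]
ee_rot: [[-0.995, -0.002, -0.096], [0.096, 0.0, -0.995], [0.002, -1.0, 0.0]]
force: [0.4, 0.1, -0.8]
finger_gap: 0.0224
```

carry_out --plan '[-1,25,0,0,0,0,10,-2,50,0,0,0,0,10,-4,75,0,0,0,0,10,-5,100,0,0,0,0,10,-6,125,0,0,0,0,10]'

```text
t: 6.52
position: [0.5429, 0.0936, 0.1396]
ee_rot: [[-0.995, -0.001, -0.095], [0.095, -0.0, -0.995], [0.001, -1.0, 0.0]]
force: [0.2, 0.3, -1.2]
finger_gap: 0.0223
```

carry_out --plan '[-1,25,0,0,0,0,10,-2,45,0,0,0,0,10,-3,60,0,0,0,0,10,-4,69,0,0,0,0,10,-4,69,0,0,0,0,10]'

```text
t: 6.93
position: [0.5393, 0.1625, 0.1398]
ee_rot: [[-0.996, -0.001, -0.094], [0.094, -0.0, -0.996], [0.001, -1.0, 0.0]]
force: [-0.0, 0.2, -1.7]
finger_gap: 0.0224
```

carry_out --plan '[0,0,0,0,0,0,10,0,0,0,0,0,0,10,0,0,0,0,0,0,10,0,0,0,0,0,0,10,0,0,0,0,0,0,10]'

```text
t: 7.35
position: [0.5399, 0.1604, 0.1404]
ee_rot: [[-0.995, 0.0, -0.097], [0.097, 0.0, -0.995], [-0.0, -1.0, -0.0]]
force: [0.5, -0.2, -1.1]
finger_gap: 0.0225
```

```bash
cat > look.py <<'E'
from m import *
import sys
s=monitor.get_state();t=s["position"];print((t*1000).round(1),s["force"].round(1),s["torque"].round(2),s["finger_gap"])
a=[]
for n in("scene","top"):
    p=viewer.snapshot(n);z=t[2]-.005
    x,y=proj(p,[[*t[:2],z]])[0].astype(int)
    a.append(cv2.resize(p["color"][y-40:y+40,x-40:x+40,::-1],None,fx=5,fy=5,interpolation=2))
    try: print(n,circ(p,col(p,"blue")&win(p,t[:2],16,z),z,.031))
    except Exception as e: print(e)
    for r in viewer.regions_of("seat_ring",p)[:1]: print("ring",round(r["conf"],2),circ(p,r["region"],.082,.036))
cv2.imwrite("pics/%s.png"%sys.argv[1],np.hstack(a))
E
python3 look.py g3
```

```text
[539.9 160.4 140.4] [ 0.5 -0.2 -1.1] [-0.   -0.02  0.04] 0.022458959702718103
scene (array([542.3, 159.9,  30.1]), np.int32(102))
top (array([534.3, 148.5,  20.1]), np.int32(87))
ring 0.18 (array([618. , 453.5,  19.8]), np.int32(115))
```

View pics/g3.png

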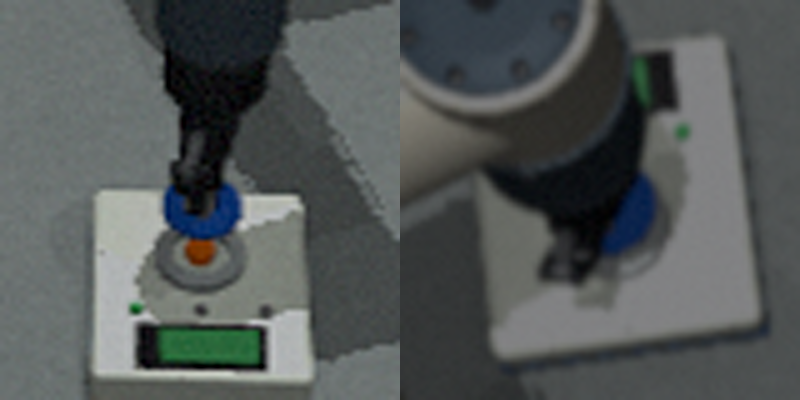

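The disc hangs level over the port; in the scene view its centre is 0 to 2 mm off the plunger axis (y +1.5 needed).

carry_out --plan '[0,1.5,-8,0,0,0,10,0,1.5,-18,0,0,0,10,0,1.5,-26,0,0,0,10,0,1.5,-32,0,0,0,10,0,1.5,-34,0,0,0,10]' --squeeze 80

```text
t: 7.97
position: [0.5388, 0.1621, 0.1043]
ee_rot: [[-0.995, -0.003, -0.096], [0.096, -0.001, -0.995], [0.003, -1.0, 0.002]]
force: [0.2, -0.5, -1.5]
finger_gap: 0.022
```

carry_out --plan '[0,0,0,0,0,0,10,0,0,0,0,0,0,10,0,0,0,0,0,0,10,0,0,0,0,0,0,10,0,0,0,0,0,0,10]'

```text
t: 8.38
position: [0.54, 0.1626, 0.1067]
ee_rot: [[-0.995, 0.001, -0.096], [0.096, 0.0, -0.995], [-0.001, -1.0, -0.0]]
force: [-0.5, 0.2, -0.9]
finger_gap: 0.0221
```

```bash
python3 look.py g4
```

```text
[540.  162.6 106.7] [-0.5  0.2 -0.9] [ 0.02 -0.01 -0.04] 0.022079336228020642
scene (array([542.4, 162.1,  30.1]), np.int32(99))
ring 0.72 (array([ 528.3, -447.1,   83.9]), np.int32(476))
top (array([535.5, 152.4,  20.9]), np.int32(85))
ring 0.6 (array([774. ,  11.3,  44.1]), np.int32(568))
```

View pics/g4.png

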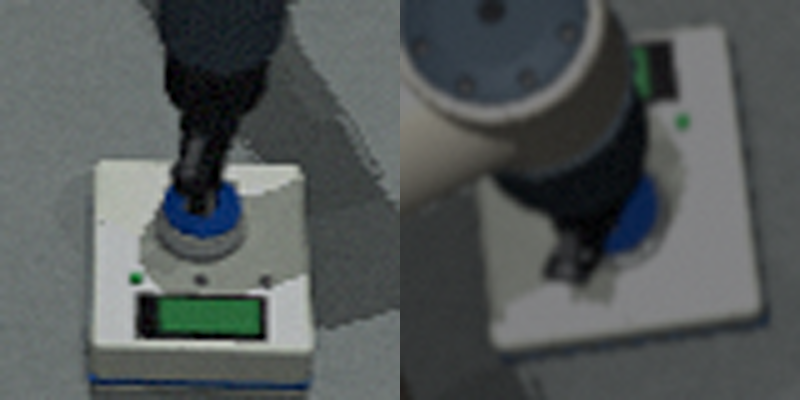

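Concentric with the ring in the scene view, disc at (202,210), level. I'll go down slowly now, watching the force.

carry_out --plan '[0,0,-2,0,0,0,10,0,0,-4,0,0,0,10,0,0,-6,0,0,0,10,0,0,-8,0,0,0,10,0,0,-9,0,0,0,10]'

```text
t: 9.0
position: [0.54, 0.1626, 0.0975]
ee_rot: [[-0.995, 0.001, -0.095], [0.095, 0.0, -0.995], [-0.001, -1.0, -0.0]]
force: [-0.7, 0.6, 3.5]
finger_gap: 0.0223
```

carry_out --plan '[0,0,-0.5,0,0,0,10,0,0,-1,0,0,0,10,0,0,-1.5,0,0,0,10,0,0,-2,0,0,0,10,0,0,-2,0,0,0,10]'

```text
t: 9.42
position: [0.5399, 0.1626, 0.0954]
ee_rot: [[-0.995, 0.0, -0.095], [0.095, 0.0, -0.995], [-0.0, -1.0, -0.0]]
force: [-0.9, 0.4, 4.9]
finger_gap: 0.0217
```

carry_out --plan '[0,0,-0.3,0,0,0,10,0,0,-0.6,0,0,0,10,0,0,-0.9,0,0,0,10,0,0,-1.2,0,0,0,10,0,0,-1.2,0,0,0,10]'

```text
t: 9.83
position: [0.54, 0.1626, 0.0943]
ee_rot: [[-0.995, 0.0, -0.095], [0.095, 0.0, -0.995], [-0.0, -1.0, -0.0]]
force: [-1.2, 0.7, 4.8]
finger_gap: 0.0217
```

carry_out --plan '[0,0,-0.2,0,0,0,10,0,0,-0.4,0,0,0,10,0,0,-0.6,0,0,0,10,0,0,-0.8,0,0,0,10,0,0,-0.8,0,0,0,10]'

```text
t: 10.25
position: [0.54, 0.1626, 0.0935]
ee_rot: [[-0.995, 0.001, -0.095], [0.095, 0.0, -0.995], [-0.0, -1.0, -0.0]]
force: [-1.5, -0.5, 6.0]
finger_gap: 0.0218
```

carry_out --plan '[0,0,-0.1,0,0,0,10,0,0,-0.2,0,0,0,10,0,0,-0.3,0,0,0,10,0,0,-0.4,0,0,0,10,0,0,-0.4,0,0,0,10]'

```text
t: 10.67
position: [0.5399, 0.1626, 0.0933]
ee_rot: [[-0.995, 0.001, -0.095], [0.095, 0.0, -0.995], [-0.001, -1.0, -0.0]]
force: [-0.9, -0.1, 7.3]
finger_gap: 0.0218
```

carry_out --plan '[0,0,-0.1,0,0,0,10,0,0,-0.2,0,0,0,10,0,0,-0.3,0,0,0,10,0,0,-0.4,0,0,0,10,0,0,-0.4,0,0,0,10]'

```text
t: 11.08
position: [0.54, 0.1626, 0.0933]
ee_rot: [[-0.995, 0.001, -0.095], [0.095, 0.0, -0.995], [-0.001, -1.0, -0.0]]
force: [-3.2, 0.7, 8.6]
finger_gap: 0.0221
```

carry_out --plan '[0,0,-0.2,0,0,0,10,0,0,-0.4,0,0,0,10,0,0,-0.6,0,0,0,10,0,0,-0.6,0,0,0,10,0,0,-0.6,0,0,0,10]'

```text
t: 11.5
position: [0.54, 0.1626, 0.0933]
ee_rot: [[-0.995, 0.001, -0.095], [0.095, 0.0, -0.995], [-0.001, -1.0, -0.0]]
force: [-4.3, 0.6, 12.2]
finger_gap: 0.0219
```

carry_out --plan '[0,0,-0.2,0,0,0,10,0,0,-0.4,0,0,0,10,0,0,-0.5,0,0,0,10,0,0,-0.5,0,0,0,10,0,0,-0.5,0,0,0,10]'

```text
t: 11.92
position: [0.54, 0.1626, 0.0933]
ee_rot: [[-0.995, 0.002, -0.095], [0.095, 0.0, -0.995], [-0.002, -1.0, -0.0]]
force: [-5.7, 0.3, 15.4]
finger_gap: 0.0218
```

carry_out --plan '[0,0,0,0,0,0,10,0,0,0,0,0,0,10,0,0,0,0,0,0,10,0,0,0,0,0,0,10,0,0,0,0,0,0,10]'

```text
t: 12.33
position: [0.54, 0.1626, 0.0933]
ee_rot: [[-0.995, 0.002, -0.095], [0.095, 0.0, -0.995], [-0.002, -1.0, -0.001]]
force: [-5.2, -0.3, 15.3]
finger_gap: 0.0222
```

```bash
python3 look.py g5
```

```text
[540.  162.6  93.3] [-5.2 -0.3 15.3] [ 0.1   2.18 -0.03] 0.022160817493617327
scene (array([542.9, 161.6,  29.8]), np.int32(99))
ring 0.61 (array([547.9, 163. ,  34.4]), np.int32(68))
top (array([535.1, 147. ,  18.1]), np.int32(80))
```

View pics/g5.png

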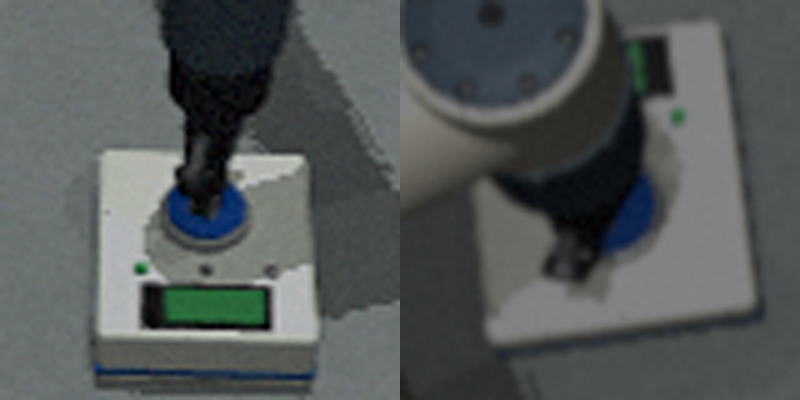

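```bash
python3 - <<'E'
from h import *
print(job.job_done())
s=monitor.get_state();print(s["t"],s["position"],s["force"],s["finger_gap"])
E
```

```text
the job is handed in; nothing more can be done
None
the job is handed in; nothing more can be done
```

I took the blue sample from the rack by its knob, pressed it into the reader's port, and handed the job in at about 12.5 s with the robot still gripping and pressing. The hand-in gave no verdict, and no reading was available after it.

**Last checks before handing in:**
- **Height:** the tool stopped going down at z = 93.3 mm, which is where a seated rim should be.
- **Force:** the wrist force was steady at about 15 N upward. Less the 7 N plunger spring, and corrected for the wrist reading of about -1 N before contact, that leaves roughly 9–10 N on the ring.
- **Centring and tilt:** the scene camera put the disc within about 1 mm of the port axis. The tool was upright to 0.002 rad and the grip was holding (22 mm opening, 80 N squeeze).
- **Other samples:** yellow and red measured within about 1 mm of their starting places after the lift. I did not measure the other things on the bench again, but the arm's path stayed clear of them.

**Checks that did not agree:**
- **Top camera:** the arm hides most of the disc from this camera while it is held, so its circle fits were useless there.
- **Ring detection:** the detector's fits of the ring were mostly unusable once the arm covered it. I relied on the scene camera for the final alignment.
- **Side load:** pressing also gave about 5 N sideways along x and a moment of about 2 N m at the wrist. I judged both harmless and left them.

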